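# Wedge the sprung catch open and move the weight to the balance

### The arm

A 6-joint arm with a two-finger parallel gripper is mounted at the origin on the work surface. World frame = base frame: x ahead of the robot, y to its left, z up, the work surface at z = 0. Lengths are in m, angles in rad, forces in N, time in s.
With the tool pointing down it reaches from about 0.225 to 0.725 m from the base axis. Payload 3.1 kg.
Tool frame: the origin (TCP) lies at the very end of the fingers, on their centre line; the grasp point (between the pads) lies 19 mm behind it; z points along the fingers, y is the direction in which the jaws open and shut (so a half turn about z gives the same grasp; the last joint's range is limited). The gripper opens to 85 mm and grips with 20 to 120 N. Pads are 22 mm wide; open, the fingers measure 114 mm over their backs; the gripper's body (76 mm by 85 mm) begins 54 mm behind the grasp point. The pads swing forward as they close: fully open they stand 13 mm farther back than shut.
Start: joints at [1.181, 0.048, 0.099, 1.622, 0, 1.443], TCP at [0.136, 0.507, 0.231] pointing down, gripper open.
Joint ranges: [-2.91, 2.91], [-0.99, 1.94], [-1.21, 1.42], [-2.12, 2.29], [-1.49, 1.47], [-3.14, 3.14]. Speed limits (rad/s): [2.79, 2.79, 3.14, 3.14, 3.14, 3.14].

### API

Orientations are given as a 3x3 rotation matrix whose columns are the frame's x, y, z axes.
In Python, from bench import sensors, optics, ticket gives the robot as it stands. The module is installed in compiled form; this text tells all that it offers.
- The arm moves only by the shell command python3 -m handwheel 'ROWS'. ROWS is JSON, a list that holds one entry, the list of rows, each a list of 7 numbers: the shift along the tool's x, y, z in m, then the turn, a rotation vector about the tool's x, y, z in rad, then the finger opening in m, from 0 to 0.0854. A call has 1 to 8 rows; each row shifts and turns the commanded pose from where the row before left it, along the tool's axes as they then stand; what a row does not reach is not made up. A row lasts 1/8 s, in which the tool goes at most 62.5 mm and 10.7 degrees, less where a joint would pass 70% of its speed; a pose out of reach is approached as far as the arm can. A call is refused whole if a number of a shift passes 0.0625 or a number of a turn 0.188, either way. A call with a gripper value outside its range is refused whole. The fingers move at their own pace and stop on an object; the grip force is fixed at half the most. Time passes only in rows, so rows that do not move let the fingers close. It gives the time, the measured TCP pose, the force and the opening at its end, in the units of the state.
- sensors.get_obs(): the state, without advancing time (a new reading comes with each control period).
- optics.capture(name): name is "scene" or "top"; returns the picture (480x640x3 uint8, blue, green, red); there is no depth.
- optics.camera_params(name): a dict with "fx", "fy", "cx", "cy" (pixels), "R" (3x3) and "t" (3): a world point X has camera coordinates R X + t. Camera axes: x right, y down, z forward; pixel columns grow to the right and rows downward; lengths in m; the calibration is good to about 2 mm. A picture is of the moment at which its call begins. camera_params takes no time and is no camera call.
- ticket.finish_job(): hands the job in, once; it reports no verdict.
The state is a dict: "t": time; "joint_pos": joint angles; "qd": joint speeds; "joint_torque": joint torques, N m; "tcp_pos": TCP position; "eef_rot": TCP orientation; "ft_force": force on the tool from outside, world axes, zero at the start; "ft_torque": the same for the moment, N m; "gripper_width": finger opening in m.
Only numpy, scipy, OpenCV 4.12 (cv2) and the standard library are available. Lean on these libraries where they do the work, as an engineer would, in place of code of your own. Each camera call takes 0.05 s, during which the arm holds its last target.

### The job

The bell-shaped weight in the open mahogany case is locked down by a sprung brass catch. Push the wooden wedge, narrow end down, fully down into the gap between the case's fixed brass post and the catch's round brass bar so that the catch stays open by itself, and let go of it. Then lift the weight out and set it down gently and upright near the middle of the balance's round pan, leaving the wedge in place.

Things in the scene. Friction and masses are not known exactly. Their poses are not given: they have to be found in the camera images.
- gap (a point): Seat of the wedge in the fixed mahogany case: on its inner floor, 30 mm above the table; x points towards the weight 102 mm away, y to the open lid, z up. Brass post from x=37 to 47, 44 high. The catch slides along x: round bar from x=-11 to -29 with a sloping thumb plate, 60 high, and side rods at y=+-35. It springs back (3 to 6 N). Wedge origin goes here, x axes parallel; the spring may push it 8 mm to the post.
- wedge: Light wooden wedge, 80 g, loose on the table, standing narrow end down. Origin: centre of foot; x its thickness, y its width, z up. 40 mm wide; thickness 20 mm at the foot, 58 mm from 34 to 50 mm height, then a neck 24 mm square, to hold it by, up to 84 mm. Same after half a turn. Pressing it in takes 10 to 15 N. Not the plain block 30 mm high.
- weight: Stainless bell weight, 0.55 kg, in a well 18 mm deep in the case, its foot 12 mm above the table. Origin: centre of underside, z up. Foot 48 mm wide, flat shoulder 44 mm wide at 40 mm height, knob 26 mm wide from 52 to 66, top 68. The shut catch's tongue covers 6 mm of the shoulder on the gap's side. Hold the knob with fingers along the gap's y. Not the small one, 45 mm high.
- pan (a point): Centre of the upper face of the balance's round steel pan, 120 mm across, 80 mm above the table. The balance is a fixed white box 250 by 170 mm, 64 mm high. The open lid of the case leans away, its upper edge 150 mm from the case's middle line and 145 mm above the table; the case's rim is 38 mm high.
Not all that is in view belongs to the job. What is shaped like the weight but blue is not meant.

How it is judged:
On the way, in this order (a step that is already met when the one before it is completed fails the run):
1. the wedge stands fully down in the gap, let go of, holding the catch open, with the weight still in its well (x of wedge in the frame of gap between -0.013 and 0.013 m and y of wedge in the frame of gap between -0.015 and 0.015 m and z of wedge in the frame of gap between -0.006 and 0.007 m and angle between wedge's own z axis and vertical below 0.18 rad and contact force between the fingers and wedge below 0.1 N and height (world z) of weight below 0.02 m), for 0.2 s.
2. the weight is lifted clear of its well while the wedge stays in place (x of wedge in the frame of gap between -0.013 and 0.013 m and y of wedge in the frame of gap between -0.015 and 0.015 m and z of wedge in the frame of gap between -0.006 and 0.007 m and angle between wedge's own z axis and vertical below 0.18 rad and height (world z) of weight above 0.045 m), for 0.1 s.
At the end, for the whole second after the job is handed in: The weight stands upright (within 10 degrees) and at rest on the pan, its centre within 30 mm of the pan's centre; the wedge still stands in the gap of the case, within 7 mm of fully down, within 10 degrees of upright, within 15 mm of the gap's middle along the catch's bar and 13 mm across it (x of wedge in the frame of gap between -0.013 and 0.013 m and y of wedge in the frame of gap between -0.015 and 0.015 m and z of wedge in the frame of gap between -0.006 and 0.007 m and angle between wedge's own z axis and vertical below 0.18 rad and horizontal distance between weight and pan below 0.03 m and z of weight in the frame of pan between -0.006 and 0.006 m and angle between weight's own z axis and vertical below 0.17 rad and linear speed of each of weight, wedge below 0.03 m/s); the robot touches nothing.
It fails at once if the weight is dropped: it falls faster than 0.5 m/s out of the fingers (about 13 mm) (linear speed of weight above 0.5 m/s and contact force between the fingers and weight below 0.1 N).
It also fails if it takes over 64 s, if anything falls off the work surface, if the arm or the gripper's body presses on something with over 40 N, if the wrist force passes 120 N, or if a joint passes its speed limit or range.

## Working session

There is one attempt and no reset: what is moved stays moved. The work goes in short steps, Python scripts to look and compute and a shell command to move; the robot and the scene stay as the last step left them, time stands still between calls to the robot, and variables do not carry over. Pictures are saved under pics/ and viewed, and the job is handed in when it is done.

```bash
mkdir -p pics; ls; python3 - <<'E'
from bench import sensors, optics
import cv2, numpy as np
o=sensors.get_obs()
for k,v in o.items(): print(k,np.round(v,4).tolist())
for n in ("scene","top"):
    cv2.imwrite(f"pics/{n}0.png",optics.capture(n)); p=optics.camera_params(n)
    print(n,{k:np.round(v,4).tolist() for k,v in p.items()})
E
```

```text
pics
t 0.0
joint_pos [1.1812, 0.0488, 0.0976, 1.622, 0.0001, 1.443]
qd [-0.0024, -0.0013, -0.0004, -0.0013, -0.0004, 0.0001]
joint_torque [0.0001, -33.8778, 32.0018, 0.02, -0.0002, 0.0]
tcp_pos [0.1356, 0.5066, 0.2301]
eef_rot [[-0.9659, 0.2588, -0.0009], [0.2588, 0.9659, -0.0022], [0.0004, -0.0023, -1.0]]
ft_force [-0.3011, 0.5261, -0.4798]
ft_torque [-0.0196, -0.0058, 0.0223]
gripper_width 0.0856
scene {'fx': 551.4887, 'fy': 551.4887, 'cx': 325.8878, 'cy': 244.4728, 'R': [[-0.8163, 0.5776, 0.0055], [0.3857, 0.5522, -0.7391], [-0.4299, -0.6012, -0.6736]], 't': [0.4695, -0.166, 1.2259]}
top {'fx': 454.2813, 'fy': 454.2813, 'cx': 314.2147, 'cy': 243.9438, 'R': [[0.0206, -0.9997, 0.0158], [-0.9939, -0.0222, -0.1084], [0.1087, -0.0134, -0.994]], 't': [-0.0314, 0.571, 0.6777]}
```

View pics/scene0.png

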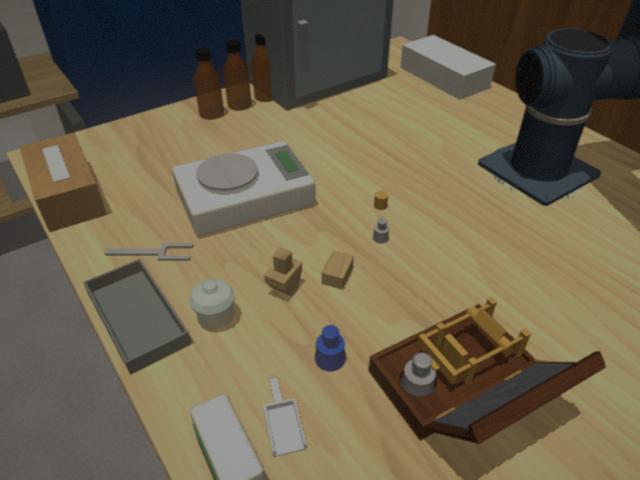

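View pics/top0.png

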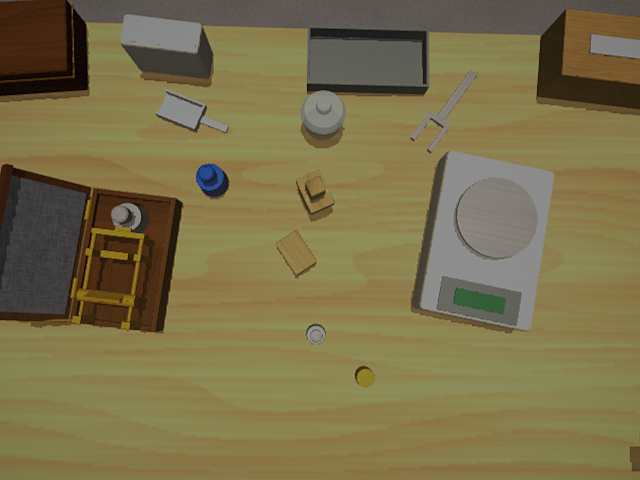

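```bash
cat > h.py <<'E'
import numpy as np, cv2
from bench import optics
P={n:optics.camera_params(n) for n in("scene","top")}
def cen(n): return -np.array(P[n]["R"]).T@np.array(P[n]["t"])
def ray(n,u,v):
    p=P[n]; d=np.array(p["R"]).T@np.array([(u-p["cx"])/p["fx"],(v-p["cy"])/p["fy"],1]); return cen(n),d/np.linalg.norm(d)
def onz(n,u,v,z):
    c,d=ray(n,u,v); return c+d*(z-c[2])/d[2]
def proj(n,X):
    p=P[n]; c=np.array(p["R"])@np.array(X)+np.array(p["t"]); return np.array([p["fx"]*c[0]/c[2]+p["cx"],p["fy"]*c[1]/c[2]+p["cy"]])
def tri(a,b):
    c1,d1=ray("scene",*a);c2,d2=ray("top",*b)
    s=np.linalg.lstsq(np.c_[d1,-d2],c2-c1,rcond=None)[0]
    p,q=c1+s[0]*d1,c2+s[1]*d2; return (p+q)/2,np.linalg.norm(p-q)
E
python3 - <<'E'
import cv2
def crop(n,x,y,w,h,o,f=4):
    im=cv2.imread(f"pics/{n}0.png")[y:y+h,x:x+w]
    cv2.imwrite(f"pics/{o}.png",cv2.resize(im,None,fx=f,fy=f,interpolation=cv2.INTER_CUBIC))
crop("top",60,180,130,160,"c_top_case",3.75) if 0 else crop("top",60,185,130,150,"c_top_case")
crop("scene",360,290,190,150,"c_sc_case")
crop("top",270,150,100,150,"c_top_wedge")
crop("scene",240,230,140,100,"c_sc_wedge",5)
E
```

```text
(no output)
```

View pics/c_top_case.png

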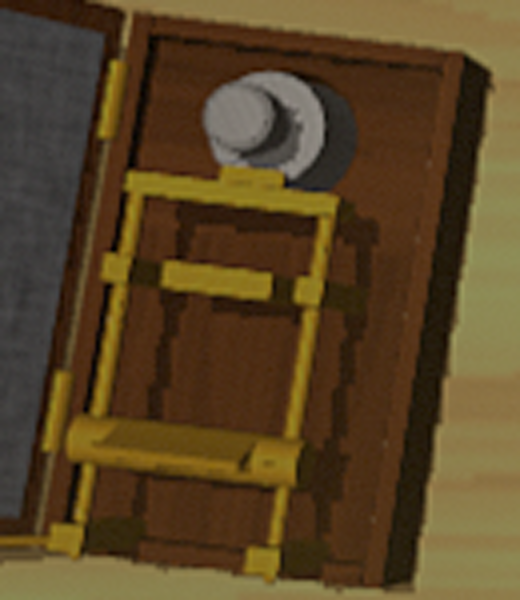

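View pics/c_sc_case.png

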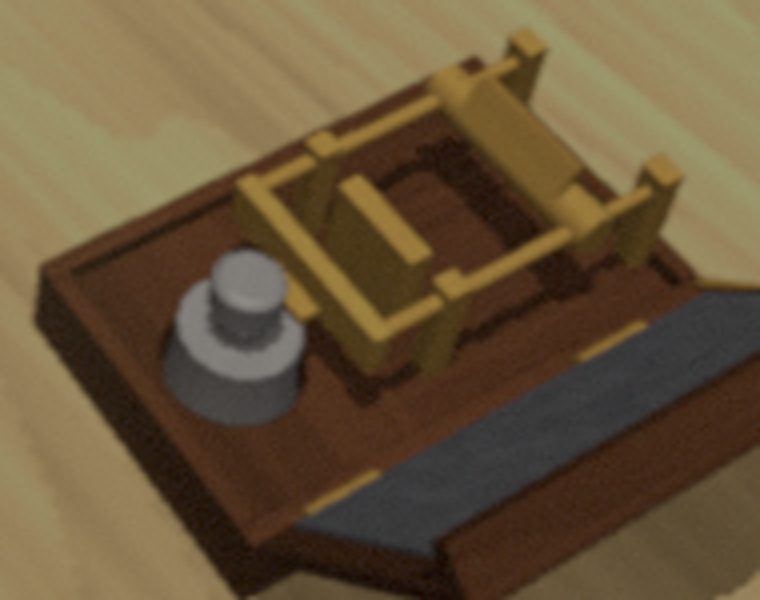

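View pics/c_top_wedge.png

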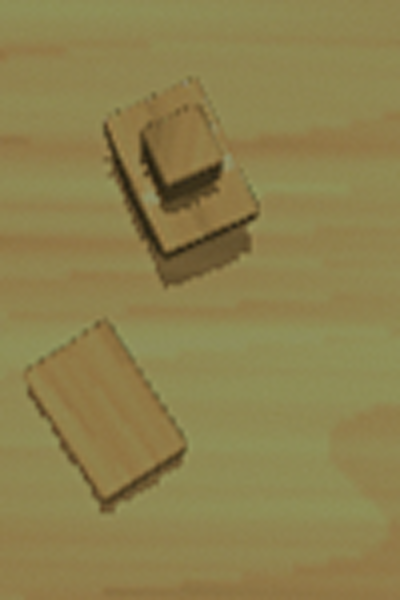

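View pics/c_sc_wedge.png

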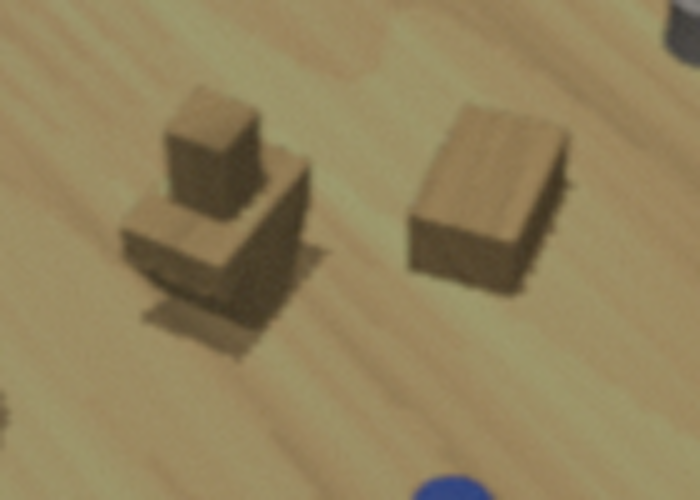

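```bash
python3 - <<'E'
from h import *
T=lambda x,y:(60+x/4+-.375,185+y/4-.375); S=lambda x,y:(360+x/4-.375,290+y/4-.375)
np.set_printoptions(precision=4,suppress=True)
print("post top corners, top cam",[onz("top",*T(*c),.074)[:2] for c in((163,263),(272,271),(163,288),(270,299))])
print("post top corners, scene",[onz("scene",*S(*c),.074)[:2] for c in((340,183),(360,176),(430,252),(408,262))])
print("knob top", onz("top",*T(239,117),.080),onz("scene",*S(249,279),.080),tri(S(249,279),T(239,117)))
print("shoulder z52 top",onz("top",*T(262,126),.052),"sc",onz("scene",*S(241,335),.052))
# rods direction: left rod
print("rail post tops near/far L", tri(S(335,140),T(308,285)) , tri(S(527,38),T(263,557)))
print("lidside", tri(S(450,282),T(116,265)), tri(S(660,168),T(65,535)))
print("rim corners z38", onz("top",*T(140,15),.038),onz("top",*T(465,55),.038),onz("top",*T(372,585),.038), onz("scene",*S(45,265),.038))
print("crossbar",tri(S(250,180),T(335,200)),tri(S(380,332),T(130,180)))
print("bar ends",tri(S(440,80),T(295,455)),tri(S(590,225),T(72,430)))
W=lambda x,y:(270+x/4-.375,150+y/4-.375); V=lambda x,y:(240+x/5-.4,230+y/5-.4)
print("wedge shoulder z50 top",[onz("top",*W(*c),.050)[:2] for c in((193,78),(104,122),(165,254),(259,212))])
print("neck top z84",[onz("top",*W(*c),.084)[:2] for c in((200,104),(143,128),(166,185),(222,153))])
print("neck top z84 sc",[onz("scene",*V(*c),.084)[:2] for c in((205,88),(167,133),(217,153),(258,112))])
print("shoulder sc",[onz("scene",*V(*c),.050)[:2] for c in((123,234),(223,265),(310,160))])
print("pan top", onz("top",497,217.5,.08), "sc",onz("scene",227.5,172,.08))
E
```

```text
post top corners, top cam [array([0.5505, 0.2919]), array([0.5485, 0.2524]), array([0.5414, 0.2913]), array([0.5383, 0.2525])]
post top corners, scene [array([0.5467, 0.2532]), array([0.5386, 0.255 ]), array([0.5424, 0.293 ]), array([0.5517, 0.2917])]
knob top [0.6038 0.2656 0.08  ] [0.6053 0.2681 0.08  ] (array([0.6041, 0.2668, 0.0776]), np.float64(0.0005465508550420778))
shoulder z52 top [0.6053 0.2685 0.052 ] sc [0.607  0.2709 0.052 ]
rail post tops near/far L (array([0.541 , 0.2391, 0.0798]), np.float64(0.006186351399786484)) (array([0.4458, 0.2469, 0.0809]), np.float64(0.0017195571194649757))
lidside (array([0.5489, 0.3072, 0.0778]), np.float64(0.0006689834814921161)) (array([0.4526, 0.3168, 0.08  ]), np.float64(0.0002983249313302053))
rim corners z38 [0.6501 0.3241 0.038 ] [0.6373 0.1976 0.038 ] [0.4337 0.2216 0.038 ] [0.6371 0.2011 0.038 ]
crossbar (array([0.5736, 0.2326, 0.0739]), np.float64(0.0037156595926959245)) (array([0.5805, 0.3064, 0.0738]), np.float64(0.0006398074836887241))
bar ends (array([0.4823, 0.2398, 0.0745]), np.float64(0.0002518308618265019)) (array([0.4898, 0.3184, 0.0769]), np.float64(0.0004759646152061984))
wedge shoulder z50 top [array([ 0.6861, -0.0221]), array([0.6678, 0.0118]), array([ 0.6168, -0.0128]), array([ 0.634 , -0.0485])]
neck top z84 [array([ 0.6669, -0.0243]), array([ 0.6573, -0.0036]), array([ 0.6363, -0.0124]), array([ 0.6487, -0.0327])]
neck top z84 sc [array([ 0.6459, -0.03  ]), array([ 0.6674, -0.0187]), array([ 0.6591, -0.0015]), array([ 0.6379, -0.0103])]
shoulder sc [array([ 0.6874, -0.0175]), array([0.6679, 0.0133]), array([ 0.6177, -0.0115])]
pan top [ 0.6114 -0.2866  0.08  ] sc [ 0.6144 -0.2772  0.08  ]
```

```bash
cat >> h.py <<'E'
def go(x,y,z,yaw):
    "tool-frame shift (in current axes) and tool-z turn to get TCP at x,y,z with tool y at yaw (mod pi)"
    from bench import sensors
    o=sensors.get_obs(); R=np.array(o["eef_rot"]); d=np.array([x,y,z])-o["tcp_pos"]
    dy=(yaw-np.arctan2(R[1,1],R[0,1])+np.pi/2)%np.pi-np.pi/2
    from scipy.spatial.transform import Rotation as Ro
    cy,sy=np.cos(yaw),np.sin(yaw); y_=np.array([cy,sy,0])*np.sign(np.array([cy,sy,0])@R[:,1]); z_=np.array([0,0,-1.]); D=np.c_[np.cross(y_,z_),y_,z_]
    print("t",o["t"],"shift",np.round(R.T@d,4),"len",np.round(np.linalg.norm(d),4),"turn",np.round(Ro.from_matrix(R.T@D).as_rotvec(),4),"shift in final axes",np.round(D.T@d,4),"F",np.round(o["ft_force"],1),"w",round(float(o["gripper_width"]),4))
E
python3 - <<'E'
from h import *
go(.652,-.017,.231,2.026)
im=cv2.imread("pics/scene0.png"); im2=cv2.imread("pics/top0.png")
for n,i,(x,y,w,h) in (("scene",im,(170,140,100,60)),("top",im2,(440,165,110,105))):
    cv2.imwrite(f"pics/c_pan_{n}.png",cv2.resize(i[y:y+h,x:x+w],None,fx=5,fy=5,interpolation=cv2.INTER_CUBIC))
E
```

```text
t 0.1 shift [-6.342e-01 -3.721e-01 -2.000e-04] len 0.7354 turn [-0.0019 -0.001  -0.717 ] shift in final axes [-0.2336 -0.6973 -0.0008] F [-0.5 -0.3 -0.3] w 0.0853
```

View pics/c_pan_scene.png

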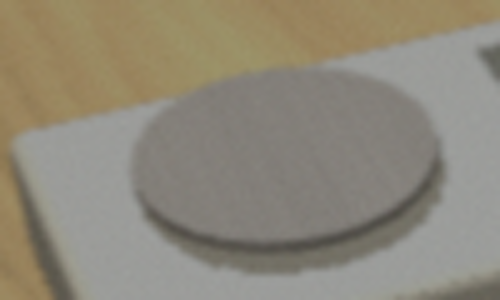

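View pics/c_pan_top.png

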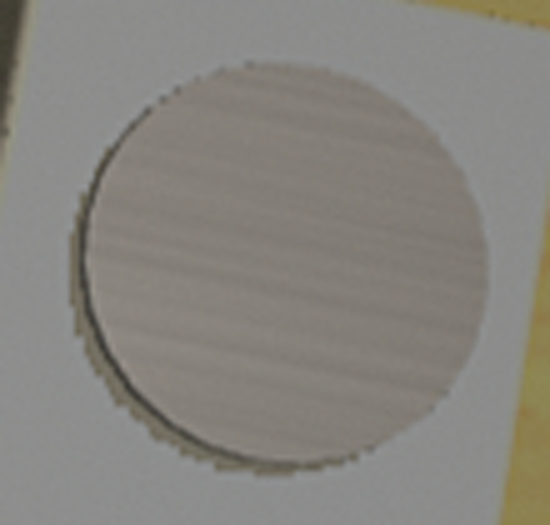

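```bash
python3 -m handwheel '[[[-0.0352,-0.0207,0,0,0,0,0.085],[-0.0352,-0.0207,0,0,0,0,0.085],[-0.0352,-0.0207,0,0,0,0,0.085],[-0.0352,-0.0207,0,0,0,0,0.085],[-0.0352,-0.0207,0,0,0,0,0.085],[-0.0352,-0.0207,0,0,0,0,0.085],[-0.0352,-0.0207,0,0,0,0,0.085],[-0.0352,-0.0207,0,0,0,0,0.085]]]'
python3 -m handwheel '[[[-0.0352,-0.0207,0,0,0,0,0.085],[-0.0352,-0.0207,0,0,0,0,0.085],[-0.0352,-0.0207,0,0,0,0,0.085],[-0.0352,-0.0207,0,0,0,0,0.085],[-0.0352,-0.0207,0,0,0,0,0.085],[-0.0352,-0.0207,0,0,0,0,0.085],[-0.0352,-0.0207,0,0,0,0,0.085],[-0.0352,-0.0207,0,0,0,0,0.085]]]'
python3 -c "
from h import *
go(.652,-.017,.231,2.026)"
```

```text
t: 1.1
tcp_pos: [0.3656, 0.2731, 0.2307]
eef_rot: [[-0.966, 0.259, -0.001], [0.259, 0.966, -0.0], [0.001, -0.001, -1.0]]
ft_force: [0.1, 0.2, 0.6]
gripper_width: 0.0852
t: 2.1
tcp_pos: [0.5947, 0.0404, 0.2305]
eef_rot: [[-0.966, 0.259, -0.001], [0.259, 0.966, 0.0], [0.001, -0.0, -1.0]]
ft_force: [0.3, 0.8, 0.1]
gripper_width: 0.0851
t 2.1 shift [-0.0702 -0.0406 -0.0005] len 0.0811 turn [ 3.000e-04 -1.200e-03 -7.172e-01] shift in final axes [-0.0262 -0.0767 -0.0005] F [0.3 0.8 0.1] w 0.0851
```

```bash
python3 -m handwheel '[[[-0.0351,-0.0203,0,0,0,0,0.085],[-0.0351,-0.0203,0,0,0,0,0.07],[0,0,0.02,0,0,-0.179,0.07],[0,0,0.02,0,0,-0.179,0.07],[0,0,0.02,0,0,-0.179,0.07],[0,0,0.02,0,0,-0.18,0.07],[0,0,0,0,0,0,0.07]]]'
python3 - <<'E'
from h import *
go(.652,-.017,.054,2.026)
for n in P: 
    i=optics.capture(n); cv2.imwrite(f"pics/{n}1.png",i)
E
```

```text
t: 2.98
tcp_pos: [0.6495, -0.0157, 0.148]
eef_rot: [[-0.899, -0.438, -0.006], [-0.438, 0.899, 0.001], [0.005, 0.003, -1.0]]
ft_force: [-0.7, -0.4, 0.3]
gripper_width: 0.0701
t 2.975 shift [-0.0022 -0.0025  0.094 ] len 0.0941 turn [ 0.0034 -0.0052 -0.0021] shift in final axes [-0.0017 -0.0022  0.094 ] F [-0.7 -0.4  0.3] w 0.0701
```

View pics/scene1.png

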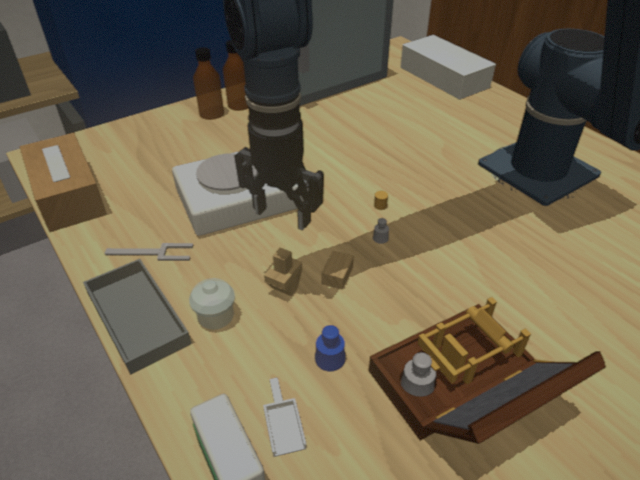

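View pics/top1.png

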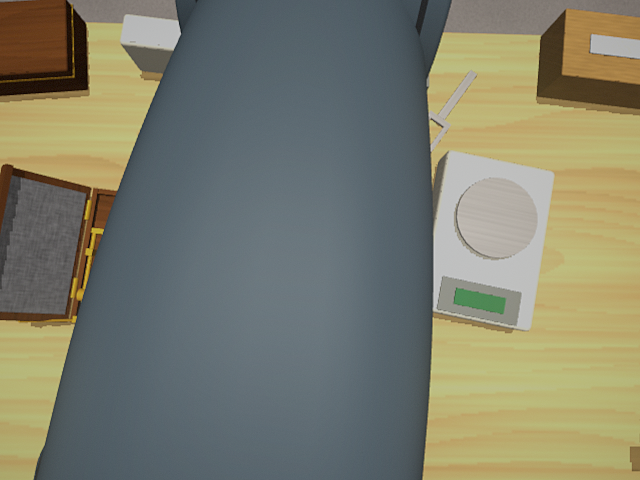

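```bash
python3 -m handwheel '[[[-0.0022,-0.0025,0.03,0,-0.005,-0.002,0.06],[0,0,0.03,0,0,0,0.055],[0,0,0.03,0,0,0,0.055],[0,0,0.003,0,0,0,0.055],[0,0,0,0,0,0,0.055]]]'
python3 - <<'E'
from h import *
go(.652,-.017,.054,2.026)
i=optics.capture("scene"); cv2.imwrite(f"pics/g1.png",cv2.resize(i[150:330,200:380],None,fx=3,fy=3))
E
```

```text
t: 3.7
tcp_pos: [0.6557, -0.0172, 0.0599]
eef_rot: [[-0.898, -0.441, 0.007], [-0.441, 0.898, 0.002], [-0.007, -0.001, -1.0]]
ft_force: [-0.3, 0.8, 1.0]
gripper_width: 0.0549
t 3.7 shift [0.0033 0.0018 0.0059] len 0.007 turn [-0.0011  0.0067  0.0012] shift in final axes [0.0033 0.0018 0.0059] F [-0.3  0.8  1. ] w 0.0549
```

View pics/g1.png

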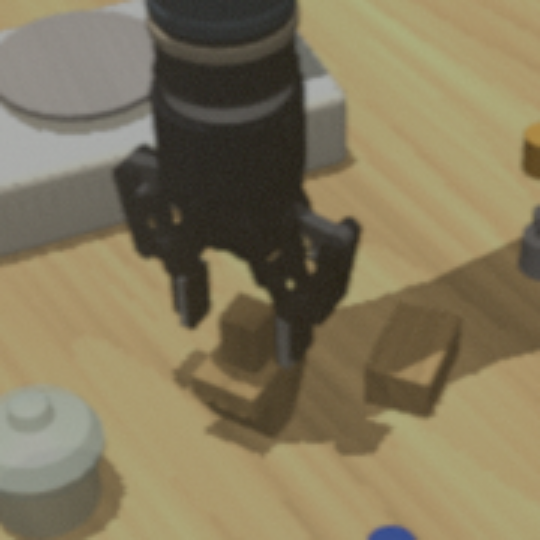

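```bash
python3 -m handwheel '[[[0.0015,0.001,0.006,0,0,0,0.055],[0,0,0,0,0,0,0.055]]]'; python3 -c "
from h import *
go(.652,-.017,.054,2.026)"
```

```text
t: 4.0
tcp_pos: [0.6531, -0.0169, 0.0527]
eef_rot: [[-0.897, -0.441, 0.005], [-0.441, 0.897, 0.002], [-0.005, -0.0, -1.0]]
ft_force: [-0.6, 0.8, -0.4]
gripper_width: 0.055
t 4.0 shift [ 0.0011  0.0004 -0.0013] len 0.0017 turn [-0.0003  0.0054  0.0018] shift in final axes [ 0.0011  0.0004 -0.0013] F [-0.6  0.8 -0.4] w 0.055
```

```bash
python3 -m handwheel '[[[0.0005,0,-0.001,0,0.003,0.002,0.0],[0,0,0,0,0,0,0.0],[0,0,0,0,0,0,0.0],[0,0,0,0,0,0,0.0],[0,0,0,0,0,0,0.0],[0,0,0,0,0,0,0.0]]]'; python3 -c "
from h import *
go(.652,-.017,.054,2.026)"
```

```text
t: 4.75
tcp_pos: [0.6531, -0.0171, 0.0539]
eef_rot: [[-0.898, -0.44, 0.003], [-0.44, 0.898, 0.001], [-0.003, -0.001, -1.0]]
ft_force: [0.8, 0.6, 3.2]
gripper_width: 0.0226
t 4.75 shift [ 0.0009  0.0006 -0.0001] len 0.0011 turn [-0.0006  0.003   0.    ] shift in final axes [ 0.0009  0.0006 -0.0001] F [0.8 0.6 3.2] w 0.0226
```

```bash
python3 -m handwheel '[[[0,0,-0.03,0,0,0,0],[0,0,-0.03,0,0,0,0],[0,0,-0.03,0,0,0,0],[0,0,-0.03,0,0,0,0],[0,0,0,0,0,0,0],[0,0,0,0,0,0,0]]]'; python3 - <<'E'
from h import *
x=np.array([.9954,-.0958]); g=np.array([.503,.277])+.005*x
go(g[0],g[1],.174,1.475)
i=optics.capture("scene"); cv2.imwrite(f"pics/l1.png",cv2.resize(i[100:300,200:380],None,fx=3,fy=3))
E
```

```text
t: 5.5
tcp_pos: [0.6516, -0.0171, 0.1712]
eef_rot: [[-0.898, -0.44, -0.001], [-0.44, 0.898, 0.001], [0.0, 0.002, -1.0]]
ft_force: [-0.1, -0.6, -1.5]
gripper_width: 0.023
t 5.5 shift [-1.000e-04  3.269e-01 -2.300e-03] len 0.3269 turn [ 0.0014 -0.0009  0.5509] shift in final axes [ 0.171   0.2785 -0.0028] F [-0.1 -0.6 -1.5] w 0.023
```

View pics/l1.png

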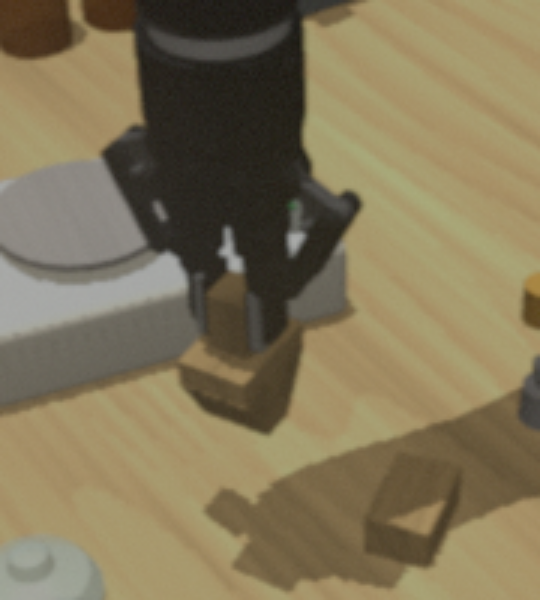

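```bash
python3 -m handwheel '[[[0,0.0409,0,0,0,0,0],[0,0.0409,0,0,0,0,0],[0,0.0409,0,0,0,0,0],[0,0.0409,0,0,0,0,0],[0,0.0409,0,0,0,0,0],[0,0.0409,0,0,0,0,0],[0,0.0409,0,0,0,0,0],[0,0.0408,0,0,0,0,0]]]'
python3 -m handwheel '[[[0,0,0,0,0,0.14,0],[0,0,0,0,0,0.14,0],[0,0,0,0,0,0.14,0],[0,0,0,0,0,0.13,0],[0,0,0,0,0,0,0],[0,0,0,0,0,0,0]]]'; python3 - <<'E'
from h import *
x=np.array([.9954,-.0958]); g=np.array([.503,.277])+.005*x
go(g[0],g[1],.174,1.475)
for n in P:
  i=optics.capture(n); cv2.imwrite(f"pics/{n}2.png",i)
i=cv2.imread("pics/scene2.png");cv2.imwrite("pics/s2.png",cv2.resize(i[200:420,360:560],None,fx=3.5 if 0 else 2.7,fy=2.7,interpolation=cv2.INTER_CUBIC))
E
```

```text
t: 6.55
tcp_pos: [0.5067, 0.2773, 0.1707]
eef_rot: [[-0.898, -0.44, -0.002], [-0.44, 0.898, -0.001], [0.002, 0.0, -1.0]]
ft_force: [0.3, 0.5, -1.0]
gripper_width: 0.0228
t: 7.3
tcp_pos: [0.5079, 0.2763, 0.172]
eef_rot: [[-0.996, 0.093, -0.0], [0.093, 0.996, 0.0], [0.0, 0.0, -1.0]]
ft_force: [0.3, -0.2, -0.1]
gripper_width: 0.0233
t 7.3 shift [-0.      0.0002 -0.002 ] len 0.0021 turn [ 0.     -0.0004  0.0028] shift in final axes [-0.      0.0002 -0.002 ] F [ 0.3 -0.2 -0.1] w 0.0233
```

View pics/s2.png

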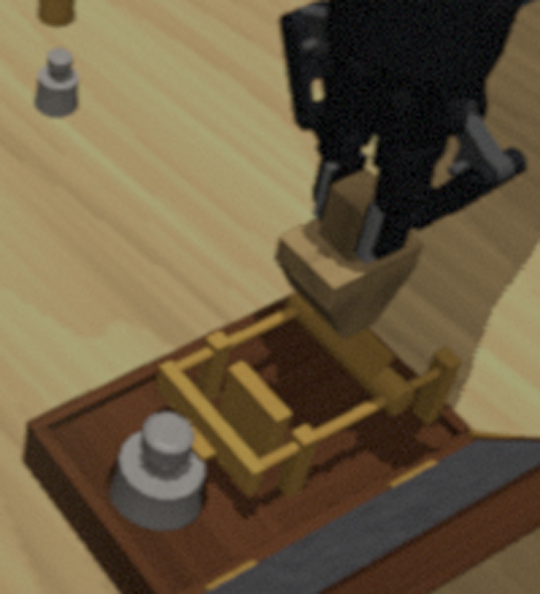

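View pics/top2.png

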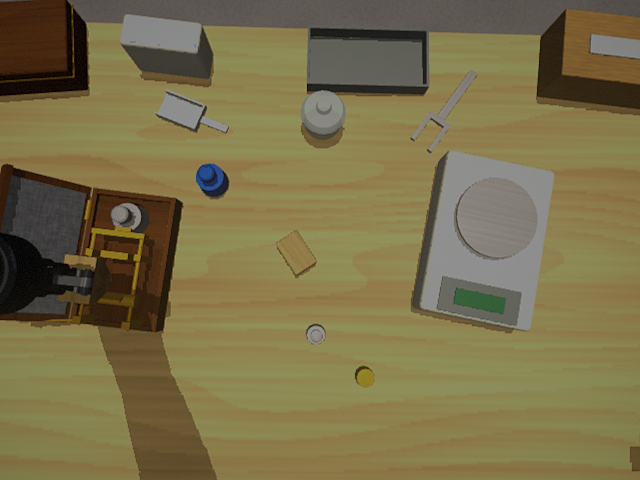

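```bash
python3 - <<'E'
from h import *
i=cv2.imread("pics/scene2.png");cv2.imwrite("pics/s2b.png",cv2.resize(i[255:335,445:525],None,fx=7,fy=7,interpolation=cv2.INTER_CUBIC))
x=np.array([.9954,-.0958,0]);y=np.array([.0958,.9954,0])
for a,b in((1,-1),(1,1),(-1,1)):
    p=np.array([.508,.2763,.168])+a*.029*x+b*.02*y
    print((proj("scene",p)-[445,255])*7)
    print((proj("scene",p-[0,0,.016])-[445,255])*7)
for a,b in((1,-1),(1,1),(-1,1)):
    p=np.array([.508,.2763,.118])+a*.010*x+b*.02*y
    print("foot",(proj("scene",p)-[445,255])*7)
E
```

```text
[118.62414707 223.58517267]
[104.31696645 280.86331631]
[262.04056401 362.92388016]
[245.0614594  420.15142598]
[497.23104716 247.93228449]
[477.30733408 305.17363023]
foot [149.5251338  361.42093864]
foot [286.16871095 497.87995743]
foot [364.1612776  458.30333708]
```

View pics/s2b.png

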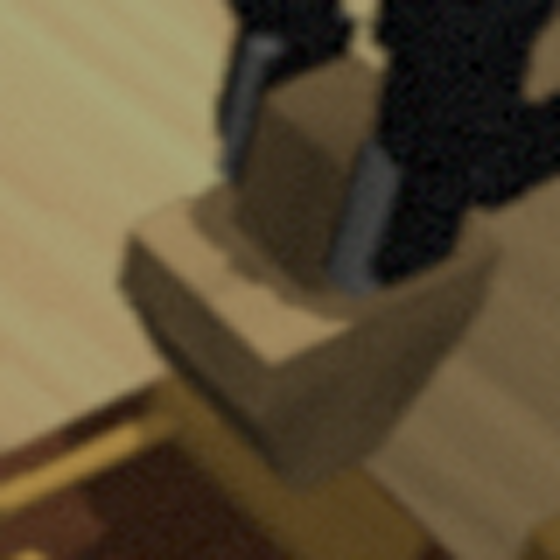

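```bash
python3 -m handwheel '[[[-0.001,0,0.02,0,0,0,0],[0,0,0.015,0,0,0,0],[0,0,0.008,0,0,0,0],[0,0,0.006,0,0,0,0],[0,0,0,0,0,0,0]]]'
python3 - <<'E'
from h import *
x=np.array([.9954,-.0958]); g=np.array([.503,.277])+.006*x
go(g[0],g[1],.084,1.475)
i=optics.capture("scene"); cv2.imwrite("pics/s3.png",cv2.resize(i[240:400,390:550],None,fx=4,fy=3.7,interpolation=cv2.INTER_CUBIC))
E
```

```text
t: 8.02
tcp_pos: [0.5094, 0.2765, 0.1239]
eef_rot: [[-0.996, 0.095, 0.001], [0.095, 0.996, 0.001], [-0.001, 0.001, -1.0]]
ft_force: [-0.0, -0.9, -1.2]
gripper_width: 0.0232
t 8.025 shift [ 0.0005 -0.0001  0.0399] len 0.0399 turn [0.0007 0.0011 0.0011] shift in final axes [ 0.0005 -0.0001  0.0399] F [-0.  -0.9 -1.2] w 0.0232
```

View pics/s3.png

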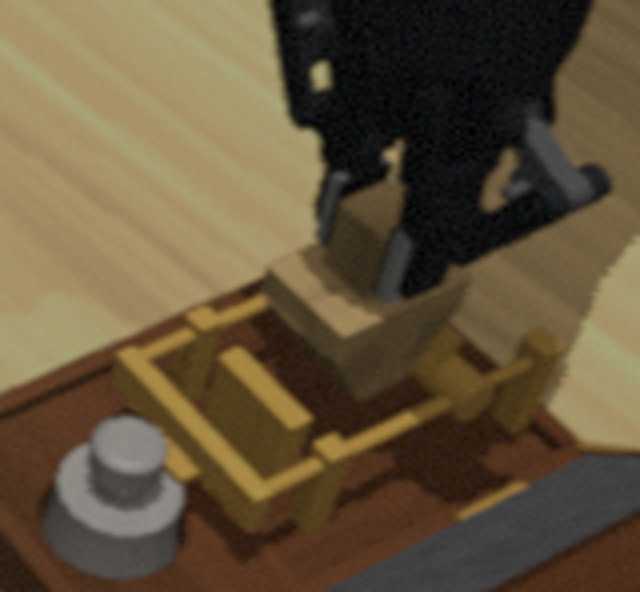

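```bash
python3 -m handwheel '[[[0,0,0.006,0,0,0,0],[0,0,0.006,0,0,0,0],[0,0,0.005,0,0,0,0],[0,0,0,0,0,0,0]]]'
python3 -m handwheel '[[[0,0,0.005,0,0,0,0],[0,0,0.005,0,0,0,0],[0,0,0,0,0,0,0]]]'
python3 - <<'E'
from h import *
x=np.array([.9954,-.0958]); g=np.array([.503,.277])+.006*x
go(g[0],g[1],.084,1.475)
i=optics.capture("scene"); cv2.imwrite("pics/s4.png",cv2.resize(i[240:400,390:550],None,fx=4,fy=3.7,interpolation=cv2.INTER_CUBIC))
E
```

```text
t: 8.57
tcp_pos: [0.5112, 0.2768, 0.1081]
eef_rot: [[-0.995, 0.095, 0.005], [0.095, 0.995, 0.002], [-0.005, 0.002, -1.0]]
ft_force: [3.4, -0.1, 1.7]
gripper_width: 0.0231
t: 8.95
tcp_pos: [0.5106, 0.2768, 0.0977]
eef_rot: [[-0.995, 0.095, 0.004], [0.095, 0.995, 0.002], [-0.004, 0.002, -1.0]]
ft_force: [4.8, 0.0, 3.1]
gripper_width: 0.0232
t 8.95 shift [ 0.0016 -0.0006  0.0137] len 0.0138 turn [0.002  0.0036 0.0008] shift in final axes [ 0.0016 -0.0006  0.0137] F [4.8 0.  3.1] w 0.0232
```

View pics/s4.png

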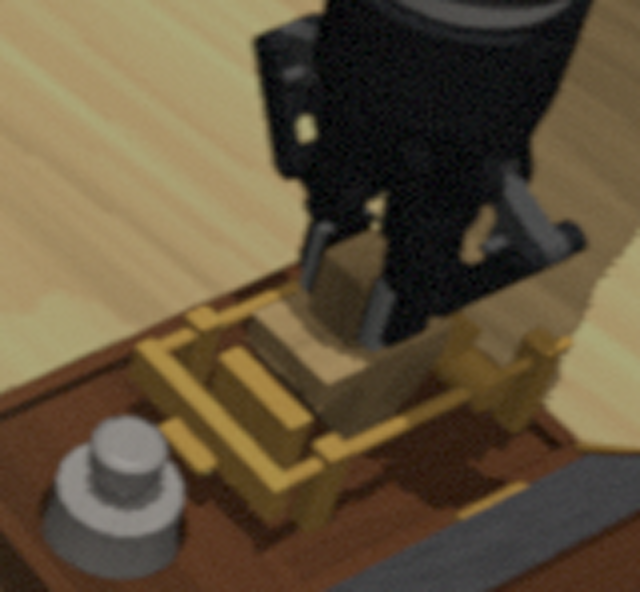

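```bash
python3 -m handwheel '[[[0,0,0.005,0,0,0,0],[0,0,0.005,0,0,0,0],[0,0,0,0,0,0,0]]]'
python3 -m handwheel '[[[0,0,0.003,0,0,0,0],[0,0,0.002,0,0,0,0],[0,0,0.002,0,0,0,0],[0,0,0,0,0,0,0]]]'
python3 - <<'E'
from h import *
x=np.array([.9954,-.0958]); g=np.array([.503,.277])+.006*x
go(g[0],g[1],.084,1.475)
i=optics.capture("scene"); cv2.imwrite("pics/s5.png",cv2.resize(i[240:400,390:550],None,fx=4,fy=3.7,interpolation=cv2.INTER_CUBIC))
E
```

```text
t: 9.38
tcp_pos: [0.5094, 0.2763, 0.0861]
eef_rot: [[-0.995, 0.095, 0.001], [0.095, 0.995, 0.0], [-0.001, 0.0, -1.0]]
ft_force: [5.9, 0.3, -0.3]
gripper_width: 0.0233
t: 9.88
tcp_pos: [0.5098, 0.2764, 0.0838]
eef_rot: [[-0.996, 0.095, 0.003], [0.095, 0.996, 0.001], [-0.003, 0.001, -1.0]]
ft_force: [-0.9, -2.1, 15.7]
gripper_width: 0.0232
t 9.875 shift [ 0.0009 -0.0001 -0.0002] len 0.0009 turn [0.001  0.0033 0.001 ] shift in final axes [ 0.0009 -0.0001 -0.0002] F [-0.9 -2.1 15.7] w 0.0232
```

View pics/s5.png

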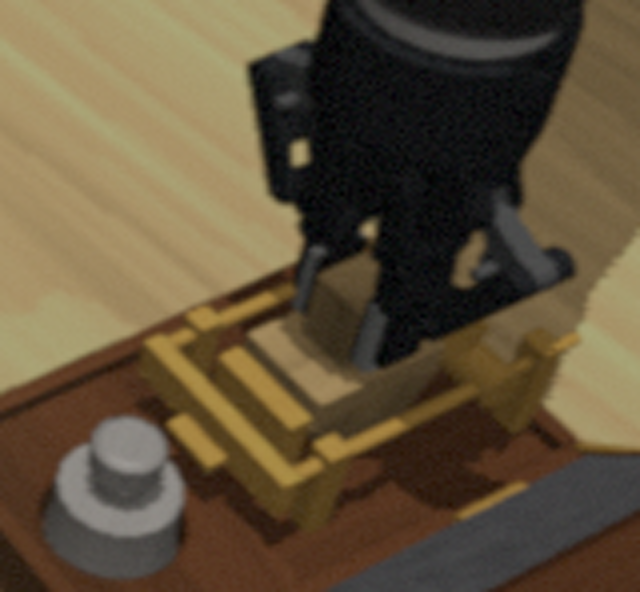

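```bash
python3 -m handwheel '[[[0,0,-0.001,0,0,0,0.04],[0,0,0,0,0,0,0.04],[0,0,0,0,0,0,0.04],[0,0,0,0,0,0,0.04],[0,0,0,0,0,0,0.04]]]'
python3 - <<'E'
from h import *
go(.508,.276,.084,1.475)
i=optics.capture("scene"); cv2.imwrite("pics/s6.png",cv2.resize(i[240:400,390:550],None,fx=4,fy=3.7,interpolation=cv2.INTER_CUBIC))
E
```

```text
t: 10.55
tcp_pos: [0.5094, 0.2766, 0.0809]
eef_rot: [[-0.996, 0.095, 0.001], [0.095, 0.996, 0.001], [-0.001, 0.001, -1.0]]
ft_force: [-0.3, -0.1, -1.3]
gripper_width: 0.0403
t 10.55 shift [ 0.0014 -0.0007 -0.0031] len 0.0035 turn [0.0007 0.0008 0.0011] shift in final axes [ 0.0014 -0.0007 -0.0031] F [-0.3 -0.1 -1.3] w 0.0403
```

View pics/s6.png

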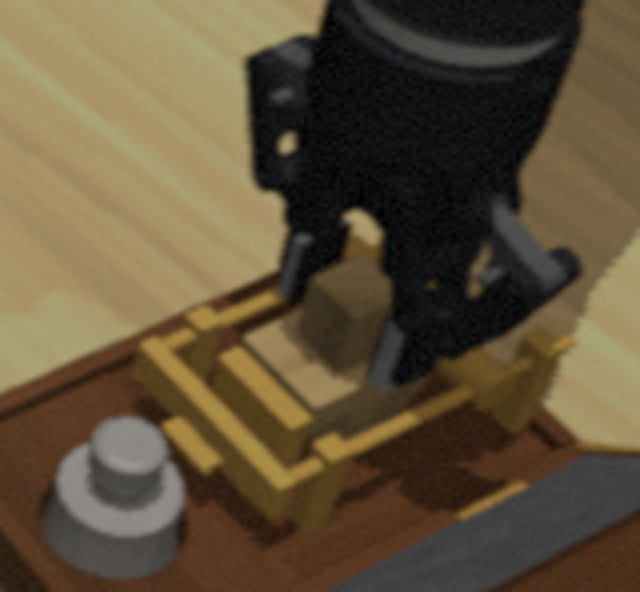

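```bash
python3 -m handwheel '[[[0,0,-0.008,0,0,0,0.045],[0,0,-0.02,0,0,0,0.045],[0,0,-0.03,0,0,0,0.045],[0,0,-0.02,0,0,0,0.045],[0,0,0,0,0,0,0.055],[0,0,0,0,0,0,0.055]]]'
python3 - <<'E'
from h import *
go(.605,.267,.058,1.475)
for n in P:
  i=optics.capture(n); cv2.imwrite(f"pics/{n}7.png",i)
i=cv2.imread("pics/scene7.png"); cv2.imwrite("pics/s7.png",cv2.resize(i[240:400,390:550],None,fx=4,fy=3.7,interpolation=cv2.INTER_CUBIC))
i=cv2.imread("pics/top7.png"); cv2.imwrite("pics/t7.png",cv2.resize(i[185:335,60:190],None,fx=4,fy=4,interpolation=cv2.INTER_CUBIC))
E
```

```text
t: 11.35
tcp_pos: [0.5094, 0.2764, 0.1587]
eef_rot: [[-0.996, 0.095, 0.001], [0.095, 0.996, 0.001], [-0.001, 0.001, -1.0]]
ft_force: [-0.3, -0.8, -0.1]
gripper_width: 0.0549
t 11.35 shift [-0.096  -0.0004  0.1009] len 0.1392 turn [0.0008 0.0011 0.0011] shift in final axes [-0.0961 -0.0003  0.1007] F [-0.3 -0.8 -0.1] w 0.0549
```

View pics/s7.png

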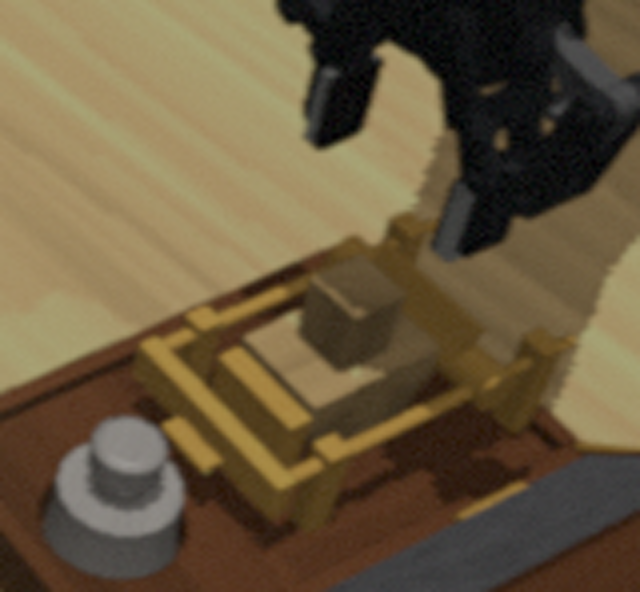

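View pics/t7.png

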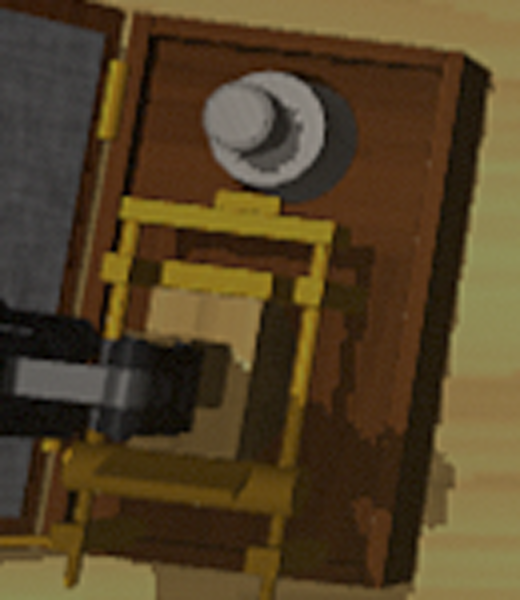

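```bash
python3 -m handwheel '[[[-0.032,0,0,0,0,0,0.055],[-0.032,0,0,0,0,0,0.055],[-0.032,0,0,0,0,0,0.055],[0,0,0.03,0,0,0,0.055],[0,0,0.03,0,0,0,0.055],[0,0,0.025,0,0,0,0.055],[0,0,0,0,0,0,0.055],[0,0,0,0,0,0,0.055]]]'
python3 - <<'E'
from h import *
go(.6045,.2675,.056,1.475)
i=optics.capture("scene"); cv2.imwrite("pics/s8.png",cv2.resize(i[260:420,360:520],None,fx=4,fy=3.7,interpolation=cv2.INTER_CUBIC))
E
```

```text
t: 12.45
tcp_pos: [0.6053, 0.2675, 0.0748]
eef_rot: [[-0.996, 0.095, 0.002], [0.095, 0.996, 0.001], [-0.002, 0.001, -1.0]]
ft_force: [-0.3, 0.1, 0.1]
gripper_width: 0.0549
t 12.45 shift [ 0.0009 -0.0001  0.0188] len 0.0188 turn [0.001  0.0017 0.001 ] shift in final axes [ 0.0008 -0.0001  0.0188] F [-0.3  0.1  0.1] w 0.0549
```

View pics/s8.png

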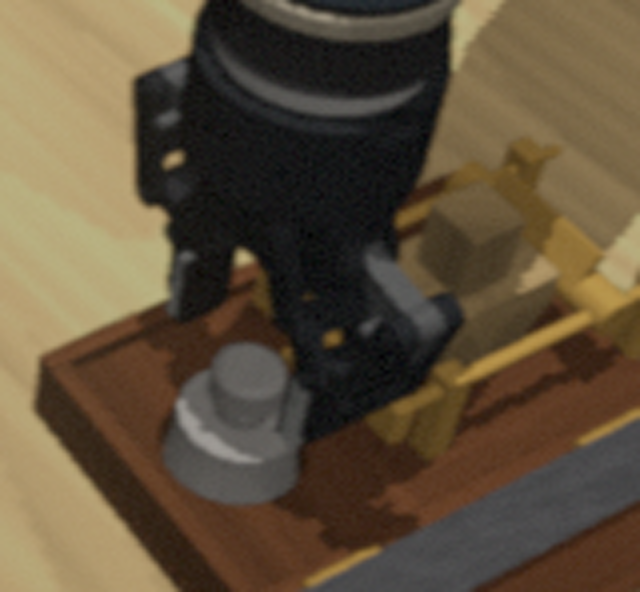

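```bash
python3 - <<'E'
from h import *
y=np.array([.0958,.9954,0]);x=np.array([.9954,-.0958,0]);c=np.array([.6053,.2675,.081])
for s in(-1,1):
  for a in (-.011,.011):
    print((proj("scene",c+s*.0275*y+a*x)-[360,260])*[4,3.7])
print("knob top",(proj("scene",[.6045,.2675,.080])-[360,260])*[4,3.7])
E
```

```text
[224.1048403  300.89148164]
[172.80615261 324.1710194 ]
[323.11236008 407.35907201]
[270.44384409 432.95301165]
knob top [247.98799442 365.61275313]
```

```bash
python3 -m handwheel '[[[0.0005,0,0.01,0,0,0,0.055],[0,0,0.008,0,0,0,0.055],[0,0,0,0,0,0,0.055]]]'
python3 -m handwheel '[[[0,0,0,0,0,0,0.0],[0,0,0,0,0,0,0.0],[0,0,0,0,0,0,0.0],[0,0,0,0,0,0,0.0],[0,0,0,0,0,0,0.0],[0,0,0,0,0,0,0.0]]]'
```

```text
t: 12.88
tcp_pos: [0.604, 0.2673, 0.0551]
eef_rot: [[-0.996, 0.095, -0.0], [0.095, 0.996, 0.0], [0.0, 0.0, -1.0]]
ft_force: [0.4, -0.3, -0.2]
gripper_width: 0.0549
t: 13.62
tcp_pos: [0.6052, 0.2676, 0.057]
eef_rot: [[-0.996, 0.095, 0.003], [0.095, 0.996, 0.001], [-0.003, 0.001, -1.0]]
ft_force: [-0.5, -0.8, 2.5]
gripper_width: 0.0235
```

```bash
python3 -m handwheel '[[[0,0,-0.004,0,0,0,0],[0,0,-0.008,0,0,0,0],[0,0,-0.008,0,0,0,0],[0,0,-0.01,0,0,0,0],[0,0,0,0,0,0,0]]]'
python3 - <<'E'
from h import *
go(.6045,.2675,.16,1.475)
i=optics.capture("scene"); cv2.imwrite("pics/s9.png",cv2.resize(i[260:420,360:520],None,fx=4,fy=3.7,interpolation=cv2.INTER_CUBIC))
E
```

```text
t: 14.25
tcp_pos: [0.6059, 0.268, 0.0884]
eef_rot: [[-0.996, 0.095, 0.005], [0.095, 0.996, 0.002], [-0.005, 0.002, -1.0]]
ft_force: [-0.8, -0.7, -5.5]
gripper_width: 0.0236
t 14.25 shift [ 0.0011 -0.0004 -0.0716] len 0.0716 turn [0.0024 0.0047 0.001 ] shift in final axes [ 0.0014 -0.0006 -0.0716] F [-0.8 -0.7 -5.5] w 0.0236
```

View pics/s9.png

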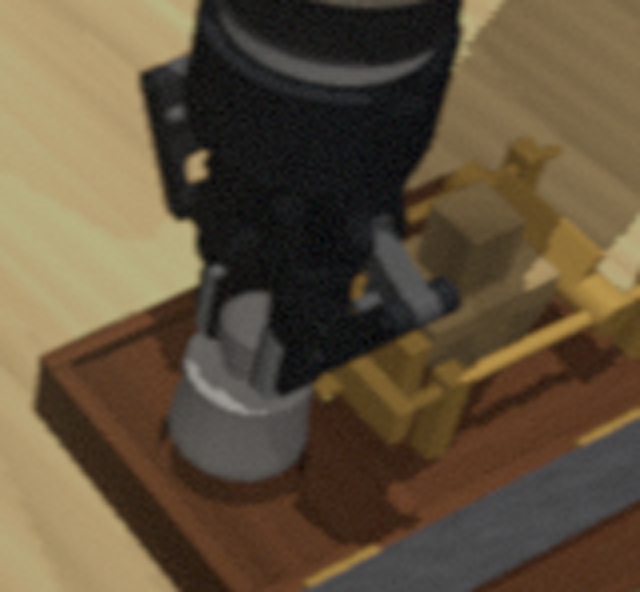

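```bash
python3 -m handwheel '[[[0,0,-0.02,0,0,0,0],[0,0,-0.03,0,0,0,0],[0,0,-0.03,0,0,0,0],[0,0,-0.015,0,0,0,0],[0,0,0,0,0,0,0]]]'
python3 - <<'E'
from h import *
print(onz("scene",227.2,171,.08),onz("top",497.1,217.4,.08),tri((227.2,171),(497.1,217.4)))
go(.612,-.283,.182,1.475)
E
```

```text
t: 14.92
tcp_pos: [0.6055, 0.2678, 0.1829]
eef_rot: [[-0.996, 0.095, 0.005], [0.095, 0.996, 0.002], [-0.004, 0.002, -1.0]]
ft_force: [-0.4, 0.1, -5.5]
gripper_width: 0.0237
[ 0.61325344 -0.28054159  0.08      ] [ 0.61152995 -0.2867566   0.08      ] (array([ 0.61135138, -0.28767399,  0.07569776]), np.float64(0.0024134733914740747))
t 14.925 shift [-5.860e-02 -5.477e-01 -1.000e-04] len 0.5508 turn [0.0022 0.0044 0.001 ] shift in final axes [-0.0592 -0.5476  0.0009] F [-0.4  0.1 -5.5] w 0.0237
```

```bash
python3 -m handwheel '[[[-0.002,-0.02,0,0,0,0,0],[-0.0037,-0.034,0,0,0,0,0],[-0.0037,-0.034,0,0,0,0,0],[-0.0037,-0.034,0,0,0,0,0],[-0.0037,-0.034,0,0,0,0,0],[-0.0037,-0.034,0,0,0,0,0],[-0.0037,-0.034,0,0,0,0,0],[-0.0037,-0.034,0,0,0,0,0]]]'
python3 -m handwheel '[[[-0.0037,-0.034,0,0,0,0,0],[-0.0037,-0.034,0,0,0,0,0],[-0.0037,-0.034,0,0,0,0,0],[-0.0037,-0.034,0,0,0,0,0],[-0.0037,-0.034,0,0,0,0,0],[-0.0037,-0.034,0,0,0,0,0],[-0.0037,-0.034,0,0,0,0,0],[-0.0037,-0.034,0,0,0,0,0]]]'
python3 -m handwheel '[[[-0.001,-0.0177,0,0,0,0,0],[0,0,0,0,0,0,0],[0,0,0,0,0,0,0]]]'
python3 - <<'E'
from h import *
go(.612,-.284,.126,1.475)
i=optics.capture("scene"); cv2.imwrite("pics/s10.png",cv2.resize(i[60:240,150:350],None,fx=3.5,fy=3.3,interpolation=cv2.INTER_CUBIC))
E
```

```text
t: 15.92
tcp_pos: [0.6064, 0.0058, 0.179]
eef_rot: [[-0.995, 0.096, -0.002], [0.096, 0.995, 0.001], [0.002, 0.0, -1.0]]
ft_force: [0.3, -0.6, -4.7]
gripper_width: 0.0236
t: 16.92
tcp_pos: [0.6098, -0.2672, 0.1786]
eef_rot: [[-0.995, 0.096, -0.002], [0.096, 0.995, 0.002], [0.002, 0.002, -1.0]]
ft_force: [-0.0, 0.1, -5.5]
gripper_width: 0.0235
t: 17.3
tcp_pos: [0.6108, -0.282, 0.1805]
eef_rot: [[-0.996, 0.094, 0.001], [0.094, 0.996, 0.003], [-0.001, 0.003, -1.0]]
ft_force: [0.5, -0.7, -5.8]
gripper_width: 0.0235
t 17.3 shift [-0.0014 -0.002   0.0545] len 0.0546 turn [0.0027 0.0006 0.0018] shift in final axes [-0.0014 -0.0018  0.0545] F [ 0.5 -0.7 -5.8] w 0.0235
```

View pics/s10.png

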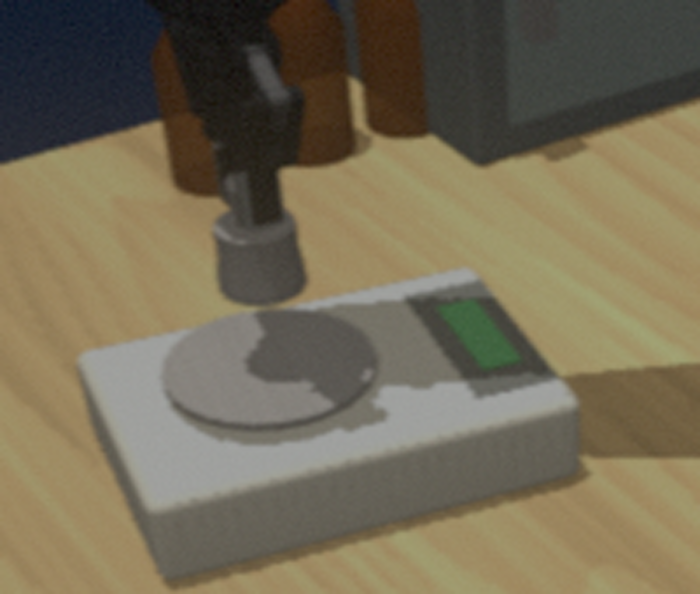

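Held upright above the pan (weight foot at crop (258,295), pan centre (270,368)). Lowering.

```bash
python3 -m handwheel '[[[0,-0.002,0.015,0,0,0,0],[0,0,0.015,0,0,0,0],[0,0,0.012,0,0,0,0],[0,0,0.003,0,0,0,0],[0,0,0.002,0,0,0,0],[0,0,0,0,0,0,0]]]'
python3 -m handwheel '[[[0,0,0.002,0,0,0,0],[0,0,0.002,0,0,0,0],[0,0,0,0,0,0,0]]]'
python3 - <<'E'
from h import *
go(.612,-.284,.126,1.475)
i=optics.capture("scene"); cv2.imwrite("pics/s11.png",cv2.resize(i[60:240,150:350],None,fx=3.5,fy=3.3,interpolation=cv2.INTER_CUBIC))
E
```

```text
t: 18.1
tcp_pos: [0.6112, -0.2854, 0.1345]
eef_rot: [[-0.996, 0.095, 0.003], [0.095, 0.996, 0.0], [-0.002, 0.001, -1.0]]
ft_force: [0.4, -0.9, -5.1]
gripper_width: 0.0237
t: 18.48
tcp_pos: [0.6108, -0.2852, 0.1298]
eef_rot: [[-0.996, 0.095, 0.001], [0.095, 0.996, 0.001], [-0.001, 0.001, -1.0]]
ft_force: [0.1, 0.6, -5.2]
gripper_width: 0.0235
t 18.475 shift [-0.0011  0.0013  0.0038] len 0.0041 turn [0.0012 0.0013 0.0009] shift in final axes [-0.0011  0.0013  0.0038] F [ 0.1  0.6 -5.2] w 0.0235
```

View pics/s11.png

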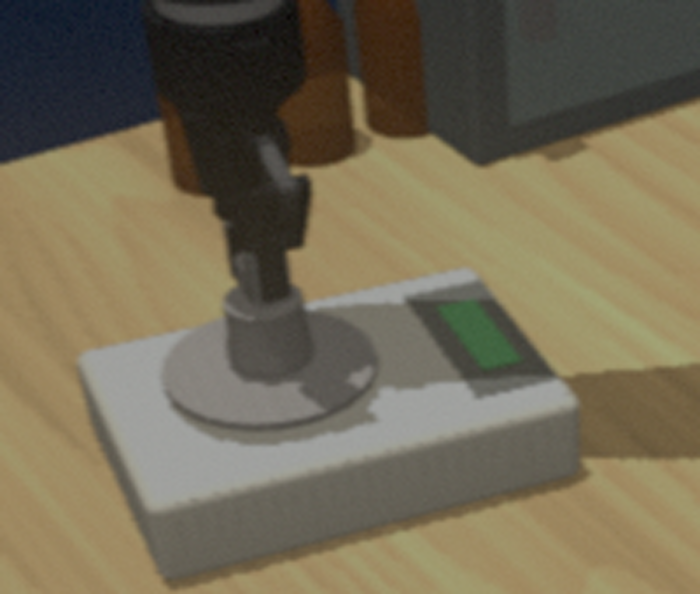

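Near the middle; continue in 1–1.5 mm steps until contact.

```bash
python3 -m handwheel '[[[0,0,0.0015,0,0,0,0],[0,0,0.001,0,0,0,0],[0,0,0,0,0,0,0]]]'
python3 -m handwheel '[[[0,0,0.0015,0,0,0,0],[0,0,0.001,0,0,0,0],[0,0,0,0,0,0,0]]]'
```

```text
t: 18.9
tcp_pos: [0.6109, -0.2852, 0.1273]
eef_rot: [[-0.996, 0.095, 0.002], [0.095, 0.996, 0.001], [-0.001, 0.001, -1.0]]
ft_force: [0.5, -0.9, -4.8]
gripper_width: 0.0236
t: 19.27
tcp_pos: [0.611, -0.2852, 0.1251]
eef_rot: [[-0.996, 0.095, 0.002], [0.095, 0.996, 0.001], [-0.002, 0.001, -1.0]]
ft_force: [-0.9, 0.0, -4.9]
gripper_width: 0.0236
```

```bash
python3 -m handwheel '[[[0,0,0.001,0,0,0,0],[0,0,0,0,0,0,0]]]'
python3 -m handwheel '[[[0,0,0.001,0,0,0,0],[0,0,0,0,0,0,0]]]'
python3 -m handwheel '[[[0,0,0.001,0,0,0,0],[0,0,0,0,0,0,0]]]'
```

```text
t: 19.52
tcp_pos: [0.6111, -0.2853, 0.1251]
eef_rot: [[-0.996, 0.095, 0.003], [0.095, 0.996, 0.0], [-0.003, 0.001, -1.0]]
ft_force: [-1.8, 0.8, 0.1]
gripper_width: 0.0232
t: 19.77
tcp_pos: [0.6112, -0.2854, 0.1251]
eef_rot: [[-0.996, 0.095, 0.004], [0.095, 0.996, -0.0], [-0.004, 0.0, -1.0]]
ft_force: [-3.8, 2.4, 6.3]
gripper_width: 0.0236
t: 20.02
tcp_pos: [0.6113, -0.2854, 0.1251]
eef_rot: [[-0.996, 0.095, 0.004], [0.095, 0.996, -0.0], [-0.004, -0.0, -1.0]]
ft_force: [-4.5, 2.3, 9.2]
gripper_width: 0.0233
```

```bash
python3 -m handwheel '[[[0,0,-0.001,0,0,0,0],[0,0,-0.0005,0,0,0,0.03],[0,0,0,0,0,0,0.04],[0,0,0,0,0,0,0.05],[0,0,0,0,0,0,0.055],[0,0,0,0,0,0,0.055]]]'
python3 -m handwheel '[[[0,0,-0.006,0,0,0,0.055],[0,0,-0.015,0,0,0,0.055],[0,0,-0.03,0,0,0,0.055],[0,0,-0.03,0,0,0,0.055],[0,0,-0.02,0,0,0,0.055],[0,0,0,0,0,0,0.055],[0,0,0,0,0,0,0.055]]]'
python3 -m handwheel '[[[0.04,0,-0.01,0,0,0,0.055],[0.04,0,0,0,0,0,0.055],[0.04,0,0,0,0,0,0.055],[0.04,0,0,0,0,0,0.055],[0,0,0,0,0,0,0.055],[0,0,0,0,0,0,0.055],[0,0,0,0,0,0,0.055]]]'
python3 - <<'E'
from h import *
for n in P:
  i=optics.capture(n); cv2.imwrite(f"pics/{n}12.png",i)
E
```

```text
t: 20.78
tcp_pos: [0.611, -0.2853, 0.1233]
eef_rot: [[-0.996, 0.095, 0.002], [0.095, 0.996, 0.001], [-0.002, 0.001, -1.0]]
ft_force: [0.4, 0.2, -0.4]
gripper_width: 0.055
t: 21.65
tcp_pos: [0.6107, -0.2853, 0.2242]
eef_rot: [[-0.996, 0.095, 0.002], [0.095, 0.996, 0.001], [-0.002, 0.001, -1.0]]
ft_force: [0.5, 0.3, -0.9]
gripper_width: 0.055
t: 22.52
tcp_pos: [0.4523, -0.2703, 0.2338]
eef_rot: [[-0.996, 0.094, 0.002], [0.094, 0.996, 0.001], [-0.002, 0.001, -1.0]]
ft_force: [-0.8, -0.4, 0.0]
gripper_width: 0.0551
```

View pics/scene12.png

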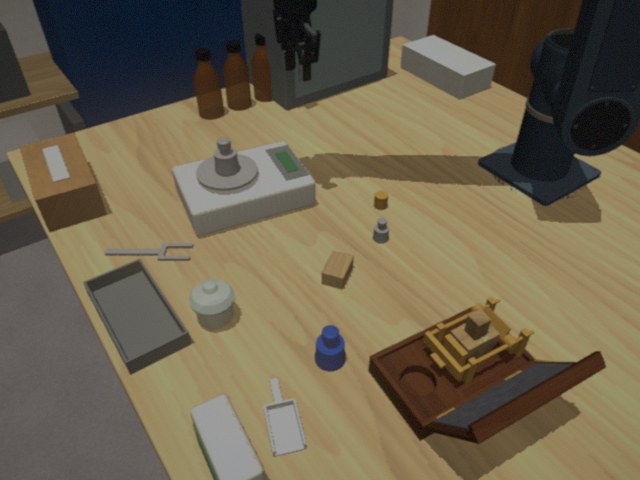

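View pics/top12.png

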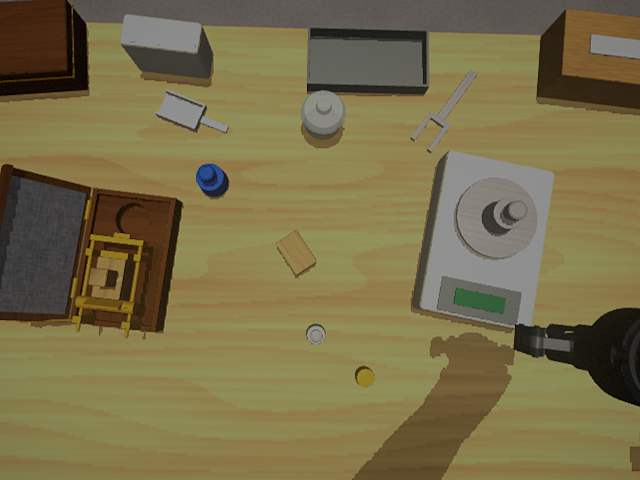

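```bash
python3 - <<'E'
from h import *
print("knob",onz("top",515.5,209,.148),"sc",onz("scene",223.7,142.5,.148),"pan ~ .612 -.284")
T=lambda x,y:(x,y)
i=cv2.imread("pics/top12.png"); cv2.imwrite("pics/t12.png",cv2.resize(i[225:335,60:170],None,fx=5,fy=5,interpolation=cv2.INTER_CUBIC))
i=cv2.imread("pics/scene12.png"); cv2.imwrite("pics/s12.png",cv2.resize(i[290:390,420:540],None,fx=5,fy=5,interpolation=cv2.INTER_CUBIC))
x=np.array([.9954,-.0958,0]);y=np.array([.0958,.9954,0]);g=np.array([.503,.277,.03])+.008*x
for a,b in((1,1),(1,-1),(-1,-1),(-1,1)):
    p=g+.012*a*x+.012*b*y+[0,0,.084]
    print((proj("top",p)-[60,225])*5,(proj("scene",p)-[420,290])*5)
E
```

```text
knob [ 0.61122673 -0.28278039  0.148     ] sc [ 0.61486195 -0.27470509  0.148     ] pan ~ .612 -.284
[146.50601058 210.3503944 ] [293.13518241 177.5730136 ]
[234.2943352  220.69441074] [234.96406738 118.81630275]
[219.5546491  308.74109762] [300.94296984  86.59352547]
[131.38955571 298.36303335] [359.76643094 144.01250889]
```

View pics/t12.png

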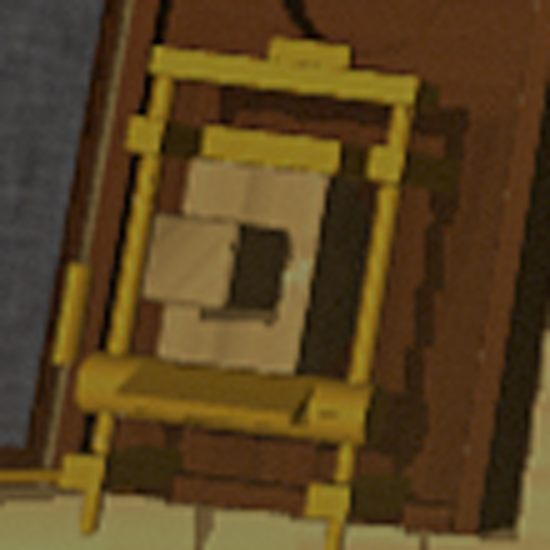

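View pics/s12.png

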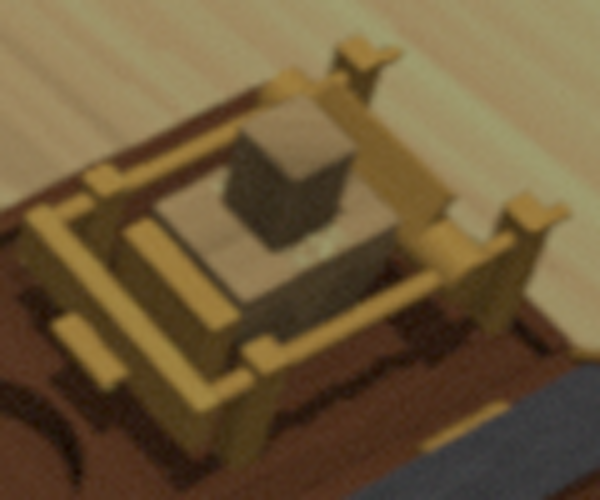

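```bash
python3 -c "
from bench import ticket; print(ticket.finish_job())"
```

```text
the job is handed in; nothing more can be done
None
```

I pushed the wedge into the gap until it met the floor, at about 16 N with the finger height matching full depth. I then let go of it, and the catch stayed open. I lifted the weight by its knob, set it on the pan, let go, moved the arm clear and handed the job in at about 22.6 s. No verdict was reported.

**Wedge:** In the last pictures its neck corners lay within about 1.6 pixels of where they should be if it stands upright, fully down and pushed against the post.

**Weight:** It looks upright in both views. The top camera puts it about 1 to 4 mm from the pan's centre. The scene camera puts it about 6 mm from its own estimate of the centre. The two cameras disagree by 6 to 8 mm on absolute positions there, which is still inside the 30 mm limit.

**Gripper:** When I gripped the weight's 26 mm knob, the gripper reported only 23.5 mm. I did not find out why. The hold stayed firm all the way to the pan.

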